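# Roll the last can into the drop-front can rack and shut its flap

### The job

The last drink can lies on the counter in front of the open can rack. With fingertips pushing on top of it, and never gripping, lifting or shoving it low down, roll it over the lowered flap into the rack until it lies up against the row. Then push the rack's lever over until the flap stands fully upright behind the can, and leave the other things on the counter where they are.

Things in the scene. Friction and masses are not known exactly. Their poses are not given: they have to be found in the camera images.
- loose_can_center (a point): The can to load: a drink can 66 mm in diameter and 115 mm long, 0.35 kg, lying on the counter outside the rack's mouth. This point is its centre, 33 mm above what it lies on; its z axis is the can's long axis, nearly along the rack's x. It rolls freely and coasts a few centimetres when let go.
- can_rack: Low aluminium rack screwed down: an open channel for three lying cans. Origin: underside centre, on the counter. +y runs along the channel to its open mouth, +x away from the robot. Inside: x -63 to 63 mm; y from the end stop at -106 mm to the flap's hinge at +107 mm. Floor sheet 1.6 mm thick, side walls up to 37, end stop to 53 mm. Past the hinge the walls flare outward for 45 mm.
- flap (a joint): Hinge of the rack's front flap, rad. 0: it lies flat before the mouth, level with the floor, to rack y = +147 mm, then a bevel 10 mm long slopes to the counter (a can let go on the bevel rolls back). 1.57 (its stop): it stands upright across the mouth. Hinge line along rack x at y = +107 mm, 1.6 mm above the counter. Stiff: needs about 2 N at the knob and stays where it is left.
- flap_knob (a point): Centre of the 18 mm black ball knob on the flap's lever, a rod 8 mm thick, 75 mm from hinge line to knob, outside the wall nearer the robot (rack x = -90 mm). Flap down: it leans 25 degrees from upright towards rack +y, knob 70 mm above the counter. Pushed towards rack -y it raises the flap; at the stop it points to -y, 25 degrees above level, knob 33 mm above the counter.
- row_can_1_center (a point): Centre of the can lying in the rack against the end stop, 66 mm in diameter, 115 mm long, loose.
- row_can_2_center (a point): Centre of the second can lying in the rack, in front of the first, same size, loose. The last can belongs in front of it.
- standing_can: A can of the same kind standing upright at the back of the counter, to be left alone. Origin: centre of its base; 115 mm high.
- yoghurt_tub: Yoghurt tub standing on the robot's side of the rack, 72 mm wide and 72 mm high, to be left alone. Origin: centre of its base.
- rack_bay (a point): Centre of the free place for the last can, between the row and the mouth: rack y = +63 mm, 35 mm above the counter. Axes as the rack's.
Mind the look-alikes: they are no part of the job. What is shaped like the part that bears row_can_2_center but black or yellow is not meant.

How it is judged:
By the outcome, as a careful person would: the job done as asked, in the order asked, and still so for the second after the job is handed in, with the robot touching nothing.
It also fails if it takes over 61 s, if anything falls off the work surface, if the arm or the gripper's body presses on something with over 40 N, if the wrist force passes 120 N, or if a joint passes its speed limit or range.

### The arm

A 7-joint arm with a two-finger parallel gripper is mounted at the origin on a cart in front of the work surface, level with it; the furniture and walls round the work are solid. World frame = base frame: x ahead of the robot, y to its left, z up, the work surface at z = 0. Lengths are in m, angles in rad, forces in N, time in s.
With the tool pointing down it reaches from about 0.4 to 0.875 m from the base axis. Payload 4.4 kg.
Tool frame: the origin (TCP) lies on the mounting face of the last link; the fingertips stand 173 mm ahead of it and the grasp point (between the pads) lies 155 mm ahead of it; z points along the fingers, y is the line along which they close (so a half turn about z gives the same grasp; the last joint's range is limited). The gripper opens to 85 mm and grips with 20 to 120 N. Pads are 22 mm wide; open, the fingers measure 114 mm over their backs; the gripper's body (76 mm by 85 mm) begins 54 mm behind the grasp point. The pads swing forward as they close: fully open they stand 13 mm farther back than shut.
Start: joints at [-1.282, 0.628, 0.038, 1.517, -0.027, 0.996, -0.02], TCP at [0.226, 0.61, 0.405] pointing down, gripper open.
Joint ranges: [-3.06, 3.06], [-0.37, 2.12], [-1.25, 1.32], [0.18, 2.47], [-1.1, 4.24], [0.23, 1.98], [-2.94, 2.94]. Speed limits (rad/s): [2.57, 2.57, 3.14, 3.14, 3.14, 3.14, 3.14].

### API

Orientations are given as a rotation vector (axis times angle).
In Python, from cell import bot gives the robot as it stands.
- The arm moves only by the tool move_arm, never from a script. Its argument "deltas" is a list of rows, each an object with "offset": the shift along the tool's x, y, z in m, a list of three; "turn": the turn, a rotation vector about the tool's x, y, z in rad, a list of three. A call has 1 to 20 rows; each row is the pose to reach, as a shift and turn from the pose commanded when the call began, along the tool's axes at that moment; what a row does not reach only later rows make up. A row lasts 1/10 s, in which the tool goes at most 50 mm and 8.59 degrees, less where a joint would pass 70% of its speed; a pose out of reach is approached as far as the arm can. A call with a gripper value outside its range is refused whole. "claw" is the closure, from 0 (fully open) to 1 (shut), set as the call begins (left out, the last holds). The fingers move at their own pace and stop on an object; "newtons" is the grip in N (left out, the last holds). Time passes only in rows, so rows that repeat a pose let the fingers close. It gives the time, the measured TCP pose, the force, the opening and the grip force at its end, in the units of the state.
- bot.state(): the state, without advancing time (a new reading comes with each control period).
- bot.capture(name): name is "scene" or "top"; returns a dict with "pixels" (480x640x3 uint8, red, green, blue), "range_z" (480x640 float32, m along the optical axis (not along the pixel's ray), 0 where there is no reading), "K" (3x3 intrinsics, pixels), "dist_coeffs" ([k1, k2, p1, p2, k3] as OpenCV has them; the pictures are not rectified), "world_to_cam" (4x4, takes a point from world to camera coordinates). Camera axes: x right, y up, looking along -z (the intrinsics and any distortion apply to the point x, -y, -z); pixel columns grow to the right and rows downward; lengths in m; the calibration is good to about 2 mm. A picture is of the moment at which its call begins.
- bot.close_job(): hands the job in; it is judged then, once.
Trained networks look in a picture, given as the dict that the camera call returned (one of the last four; its "shot" number tells which), for a name from the list of things; names that differ only in an ending like _2 or _b are one class to them, and where a whole thing is asked for, a point or a joint stands for the part that bears it (a point fixed in the world has none). Each returns a list of dicts, best first, with "score" (0 to 1); they miss things now and then, are a little off and sometimes report something else, mostly with a low value. They report only what shows in the picture. A call takes as long as a camera call. They do not tell look-alikes from the thing itself.
- bot.look_for(picture, name): "point" ([column, row] in pixels, amid what is visible of it).
The state is a dict: "clock": time; "joint_pos": joint angles; "joint_velocities": joint speeds; "joint_efforts": joint torques, N m; "tool_pos": TCP position; "tcp_rot": TCP orientation; "ft_force": force on the tool from outside, world axes, zero at the start; "wrist_torque": the same for the moment, N m; "opening": opening from 0.0 (shut) to 1.0 (fully open); "finger_force": force on a finger pad.
Only numpy, scipy, OpenCV 4.12 (cv2) and the standard library are available. Lean on these libraries where they do the work, as an engineer would, in place of code of your own. Each camera call takes 0.05 s, during which the arm holds its last target. There are 200 camera calls.

## Working session

There is one attempt and no reset: what is moved stays moved. The work goes in short steps, Python scripts to look and compute and a tool call to move; the robot and the scene stay as the last step left them, time stands still between calls to the robot, and variables do not carry over. Pictures are saved under pics/ and viewed, at most 12 in all, crops included, and the job is handed in when it is done.

Besides the shell and the picture viewer there is one more tool, called after "Emit:" as name([rows], argument=value, ...), one row to a line, values as JSON. move_arm: Moves the arm, as the interface text tells. Its arguments: {"type":"object","properties":{"deltas":{"type":"array"},"claw":{"type":"number"},"newtons":{"type":"number"}},"required":["deltas"]}

```bash
mkdir -p pics
cat > h.py <<'E'
from cell import bot
import numpy as np, cv2
from scipy.spatial.transform import Rotation as R
def shot(n,f=None):
    p=bot.capture(n)
    if f: cv2.imwrite('pics/'+f,p['pixels'][:,:,::-1])
    return p
def world(p,uv,z=None):
    """pixel -> world by depth, or on plane z"""
    uv=np.array(uv,float).reshape(-1,1,2)
    n=cv2.undistortPoints(uv,np.array(p['K']),np.array(p['dist_coeffs'])).reshape(-1,2)
    T=np.linalg.inv(np.array(p['world_to_cam'])); out=[]
    for (a,b),q in zip(n,uv[:,0]):
        d=T[:3,:3]@np.array([a,-b,-1]); o=T[:3,3]
        if z is None: s=p['range_z'][int(round(q[1])),int(round(q[0]))]
        else: s=(z-o[2])/d[2]
        out.append(o+s*d)
    return np.array(out)
E
python3 - <<'E'
from h import *
np.set_printoptions(precision=3,suppress=True)
for c in('scene','top'):
    p=shot(c,c+'1.png'); print(c,p['world_to_cam'])
    for n in['loose_can_center','can_rack','flap','flap_knob','row_can_2_center','standing_can','yoghurt_tub']:
        for r in bot.look_for(p,n)[:5]:
            print(n,round(r['score'],2),np.round(r['point']),world(p,r['point'])[0])
s=bot.state();print(s)
E
```

```text
scene [[ 0.844 -0.536  0.021 -0.428]
 [ 0.281  0.474  0.834 -0.206]
 [-0.457 -0.698  0.551 -0.979]
 [ 0.     0.     0.     1.   ]]
loose_can_center 0.61 [297. 212.] [0.56  0.158 0.053]
can_rack 0.91 [337. 278.] [ 0.498 -0.119  0.037]
can_rack 0.39 [318. 246.] [ 0.563  0.055 -0.001]
flap 0.84 [323. 243.] [0.582 0.061 0.   ]
flap_knob 0.63 [319. 246.] [0.56  0.05  0.003]
row_can_2_center 0.97 [389. 344.] [ 0.452 -0.351  0.059]
row_can_2_center 0.87 [352. 258.] [ 0.55  -0.101  0.062]
row_can_2_center 0.59 [229. 216.] [0.393 0.23  0.052]
row_can_2_center 0.35 [340. 276.] [ 0.509 -0.114  0.035]
standing_can 0.85 [299. 170.] [0.659 0.314 0.086]
yoghurt_tub 0.77 [300. 312.] [ 0.35  -0.204  0.07 ]
top [[ 0.368 -0.93   0.009 -0.187]
 [ 0.732  0.295  0.615 -0.432]
 [-0.574 -0.22   0.789 -1.551]
 [ 0.     0.     0.     1.   ]]
loose_can_center 0.71 [273. 219.] [0.552 0.175 0.067]
can_rack 0.88 [332. 245.] [ 0.572 -0.01   0.002]
flap 0.58 [311. 241.] [0.56  0.055 0.005]
flap_knob 0.55 [311. 240.] [ 0.573  0.06  -0.005]
row_can_2_center 0.96 [422. 295.] [ 0.455 -0.316  0.067]
row_can_2_center 0.87 [227. 254.] [0.39  0.249 0.056]
row_can_2_center 0.59 [359. 246.] [ 0.557 -0.098  0.062]
standing_can 0.92 [244. 177.] [0.667 0.326 0.078]
yoghurt_tub 0.81 [366. 310.] [ 0.353 -0.188  0.069]
yoghurt_tub 0.58 [332. 244.] [ 0.574 -0.007  0.003]
yoghurt_tub 0.56 [361. 248.] [ 0.549 -0.105  0.066]
{'clock': 0.8, 'joint_pos': array([-1.282,  0.628,  0.039,  1.517, -0.027,  0.996, -0.02 ]), 'joint_velocities': array([-0.001,  0.   ,  0.002, -0.   , -0.   ,  0.001,  0.   ]), 'joint_efforts': array([ -0.001, -56.322,   1.225, -19.379,   0.011,   0.001,   0.   ]), 'tool_pos': array([0.226, 0.61 , 0.405]), 'tcp_rot': array([-0.554, -3.092, -0.   ]), 'ft_force': array([-0.552,  0.195,  0.346]), 'wrist_torque': array([-0.003, -0.015,  0.045]), 'finger_force': 0.0, 'opening': 0.9971667839332417}
```

View pics/scene1.png

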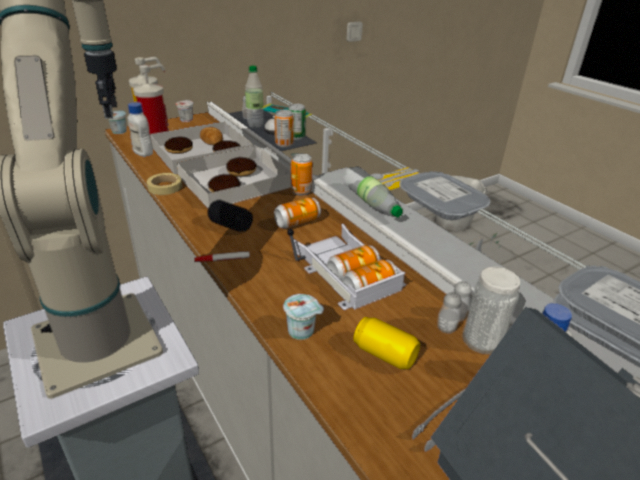

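View pics/top1.png

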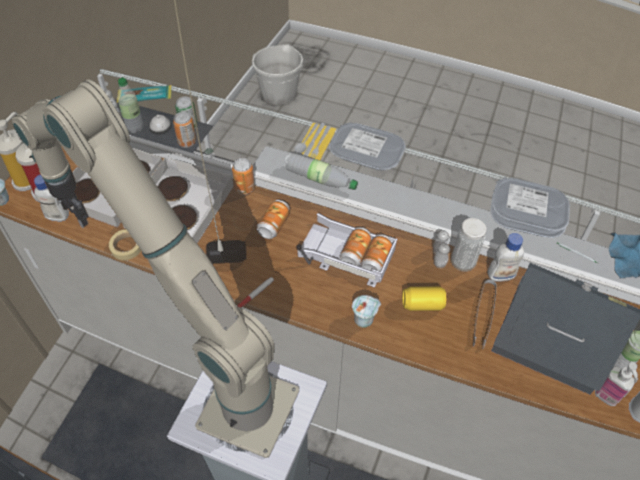

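```bash
cat >> h.py <<'E'
def cloud(p,lo=(.4,-.25,-.02),hi=(.75,.35,.2)):
    r=p['range_z']; v,u=np.nonzero(r>0)
    n=cv2.undistortPoints(np.stack([u,v],1).astype(float).reshape(-1,1,2),np.array(p['K']),np.array(p['dist_coeffs'])).reshape(-1,2)
    s=r[v,u]; T=np.linalg.inv(np.array(p['world_to_cam']))
    P=np.stack([n[:,0]*s,-n[:,1]*s,-s],1)@T[:3,:3].T+T[:3,3]
    m=((P>lo)&(P<hi)).all(1); return P[m],p['pixels'][v,u][m]
from scipy.optimize import least_squares
def fitcan(P,c0,rad=.033,L=.115,yaw0=0.,zf=.033):
    """lying can: x,y,z of centre, yaw of axis from world x; fits surface distance incl. caps"""
    Q=P[(np.hypot(P[:,0]-c0[0],P[:,1]-c0[1])<.085)&(P[:,2]>.012)]
    def res(q,Q):
        a=np.array([np.cos(q[3]),np.sin(q[3]),0]); d=Q-q[:3]
        t=d@a; r=np.linalg.norm(d-np.outer(t,a),axis=1)
        e=np.stack([r-rad,abs(t)-L/2],1)
        return np.where((e>0).any(1),np.linalg.norm(np.maximum(e,0),axis=1),e.max(1))
    q=np.array([c0[0],c0[1],zf,yaw0])
    for k in range(3):
        Q2=Q[abs(res(q,Q))<(.03,.015,.01)[k]]
        q=least_squares(res,q,args=(Q2,),loss='soft_l1',f_scale=.003).x
    return q,len(Q2),np.sqrt(np.mean(res(q,Q2)**2))
E
python3 - <<'E'
from h import *
np.set_printoptions(precision=4,suppress=True)
ps=[shot('scene'),shot('top')]; C=[]
for p in ps:
    P,c=cloud(p); C.append((P,c)); 
    m=abs(P[:,2])<.012; print('counter z',np.median(P[m,2]),P[m,2].std())
    print('loose',fitcan(P,(.565,.165)))
    B=P[(P[:,2]>.05)&(P[:,2]<.08)&(abs(P[:,1]+.07)<.1)&(P[:,0]>.47)]
    print('row top extents',B.min(0),B.max(0))
ims=[]
for (P,c) in C:
    g=np.zeros((480,600),np.float32)
    col=np.zeros((480,600,3),np.uint8); zz=np.full((480,600),-1.)
    o=np.argsort(P[:,2])
    for (x,y,z),k in zip(P[o],c[o]):
        i=int((.72-x)/.0008/1.2);j=int((.30-y)/.0008/1.2) # ~0.96mm/px
        if 0<=i<480 and 0<=j<600: cv2.circle(col,(j,i),2,k[::-1].tolist(),-1)
    ims.append(col[:340])
a=np.vstack(ims)[:, :]
cv2.imwrite('pics/bev.png',cv2.resize(a,(530,600)))
q=[cv2.resize(p['pixels'][y:y+120,x:x+160],(800,600),interpolation=cv2.INTER_CUBIC)[:,:,::-1] for p,x,y in((ps[0],262,190),(ps[1],250,180))]
cv2.imwrite('pics/c_scene.png',q[0]);cv2.imwrite('pics/c_top.png',q[1])
E
```

```text
counter z 5.1908066507233563e-05 0.0026454030201954986
loose (array([ 0.5792,  0.186 ,  0.0326, -0.0039]), 985, np.float64(0.0024288288400417285))
row top extents [ 0.4967 -0.1699  0.05  ] [0.7499 0.0292 0.0798]
counter z 0.000413971479575892 0.004126511181648885
loose (array([0.5798, 0.1895, 0.0333, 0.003 ]), 773, np.float64(0.003295963897992345))
row top extents [ 0.4967 -0.1699  0.0502] [0.7494 0.0274 0.0785]
```

View pics/c_scene.png

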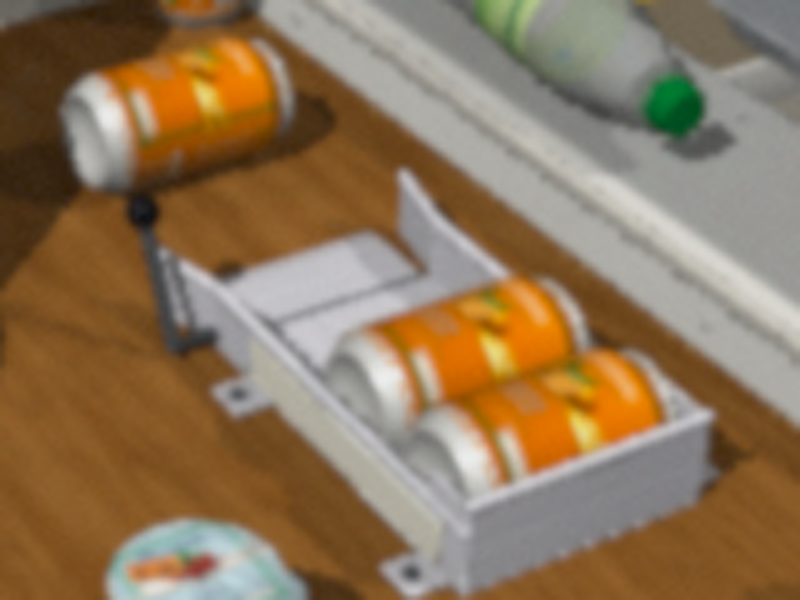

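View pics/c_top.png

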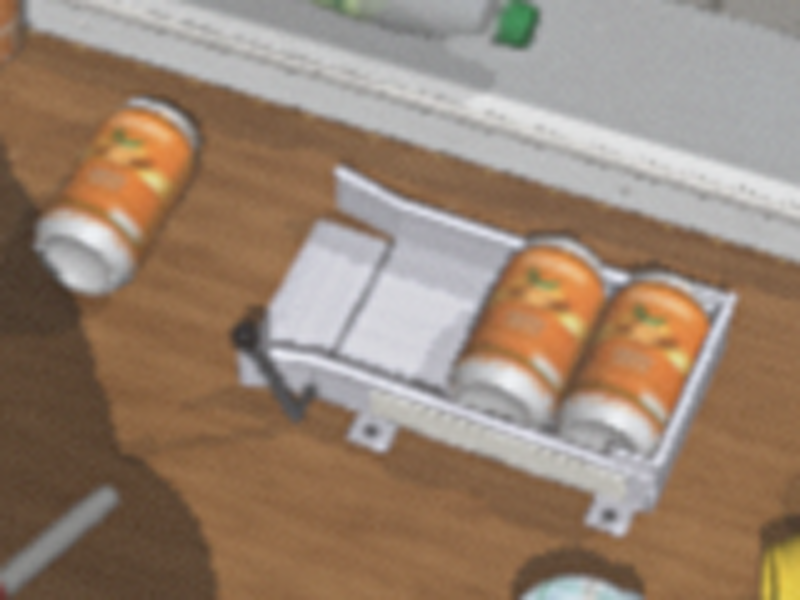

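Run:
```python
from h import *
np.set_printoptions(precision=4,suppress=True)
S,T=shot('scene'),shot('top')
s=lambda *q:[(262+x/5,190+y/5) for x,y in q]
t=lambda *q:[(250+x/5,180+y/5) for x,y in q]
print('stop corners',world(S,s((467,508),(712,415)),.053),world(T,t((655,480),(735,297)),.053))
print('hinge',world(S,s((280,322),(420,275)),.0016),world(T,t((340,352),(390,240)),.0016))
print('flap end',world(S,s((228,280),(375,233)),.0016),world(T,t((270,335),(322,222)),.0016))
print('knob z.07',world(S,s((143,212)),.07),world(T,t((245,335)),.07), 'raydepth',world(S,s((143,212))),world(T,t((245,335))))
print('loose caps');
for p in(S,T):
    P,c=cloud(p)
    for g in((.56,-.055),(.56,-.12)):
        Q=P[abs(P[:,1]-g[1])<.045]; Q=Q[(Q[:,2]>.04)&(Q[:,0]<.65)]
        print(fitcan(Q,g,zf=.0346))
print(S['K'],T['K'])
```

```text
stop corners [[ 0.4933 -0.1929  0.053 ]
 [ 0.6267 -0.1973  0.053 ]] [[ 0.4842 -0.1895  0.053 ]
 [ 0.6272 -0.1925  0.053 ]]
hinge [[0.5402 0.0221 0.0016]
 [0.6261 0.0202 0.0016]] [[0.538  0.0238 0.0016]
 [0.6303 0.0273 0.0016]]
flap end [[0.5375 0.0675 0.0016]
 [0.6288 0.065  0.0016]] [[0.5341 0.0679 0.0016]
 [0.6279 0.0718 0.0016]]
knob z.07 [[0.479  0.0545 0.07  ]] [[0.4809 0.0604 0.07  ]] raydepth [[0.478  0.0527 0.0713]] [[0.4777 0.0589 0.0746]]
loose caps
(array([ 0.5684, -0.0861,  0.034 , -0.0031]), 392, np.float64(0.002017024229512409))
(array([ 0.568 , -0.1331,  0.0435, -0.0528]), 810, np.float64(0.00520251664455604))
(array([ 0.5681, -0.0832,  0.0341, -0.0054]), 481, np.float64(0.0031972983194110912))
(array([ 0.5698, -0.1274,  0.0451, -0.014 ]), 591, np.float64(0.005384689127877264))
[[490.1763   0.     311.7564]
 [  0.     490.1763 237.7791]
 [  0.       0.       1.    ]] [[618.2336   0.     321.7932]
 [  0.     618.2336 240.4211]
 [  0.       0.       1.    ]]
```

Candidates for "loose can": the orange lying can at scene (298,213), the black one at (229,216), the yellow one at (388,342), the orange standing one at (301,172), and the row cans at (352,260) and (370,273). The crop confirms the orange lying can at (298,213), outside the rack mouth. The knob is at scene (291,232).

```bash
cat >> h.py <<'E'
RD=R.from_matrix(np.array([[0,1,0],[1,0,0],[0,0,-1.]]).T)  # tool x=+Y, y=+X, z=-Z
def delta(pos,yaw=0.):
    s=bot.state(); r0=R.from_rotvec(s['tcp_rot'])
    t=R.from_euler('z',yaw)*RD
    return np.round(r0.inv().apply(np.array(pos)-s['tool_pos']),4),np.round((r0.inv()*t).as_rotvec(),4)
E
python3 -c "
from h import *
print(RD.as_matrix(),delta((.575,.205,.29)))"
```

```text
[[ 0.  1.  0.]
 [ 1.  0.  0.]
 [ 0.  0. -1.]] (array([-0.468 , -0.258 ,  0.1147]), array([ 0.0000e+00, -1.0000e-04,  1.2159e+00]))
```

Emit:
move_arm([
  {"offset": [-0.468,-0.258,0.02],"turn": [0,0,1.216]},
  {"offset": [-0.468,-0.258,0.02],"turn": [0,0,1.216]},
  {"offset": [-0.468,-0.258,0.02],"turn": [0,0,1.216]},
  {"offset": [-0.468,-0.258,0.02],"turn": [0,0,1.216]},
  {"offset": [-0.468,-0.258,0.02],"turn": [0,0,1.216]},
  {"offset": [-0.468,-0.258,0.02],"turn": [0,0,1.216]},
  {"offset": [-0.468,-0.258,0.02],"turn": [0,0,1.216]},
  {"offset": [-0.468,-0.258,0.02],"turn": [0,0,1.216]},
  {"offset": [-0.468,-0.258,0.02],"turn": [0,0,1.216]},
  {"offset": [-0.468,-0.258,0.02],"turn": [0,0,1.216]},
  {"offset": [-0.468,-0.258,0.02],"turn": [0,0,1.216]},
  {"offset": [-0.468,-0.258,0.115],"turn": [0,0,1.216]},
  {"offset": [-0.468,-0.258,0.115],"turn": [0,0,1.216]},
  {"offset": [-0.468,-0.258,0.115],"turn": [0,0,1.216]},
  {"offset": [-0.468,-0.258,0.115],"turn": [0,0,1.216]},
  {"offset": [-0.468,-0.258,0.115],"turn": [0,0,1.216]},
], claw=0.4, newtons=20)

```text
clock: 2.6
tool_pos: [0.5761, 0.2055, 0.2922]
tcp_rot: [2.22, 2.221, 0.006]
ft_force: [1.3, -0.6, 0.9]
opening: 0.599
finger_force: 0.0
```

```bash
cat >> h.py <<'E'
def canfind(lo_y,hi_y,x=.575,zc=.033,ymax=None):
    """both cameras: fit lying can between y limits"""
    out=[]
    for n in('scene','top'):
        p=bot.capture(n);P,c=cloud(p)
        m=(P[:,1]>lo_y)&(P[:,1]<hi_y)&(P[:,2]<zc+.036)
        o=(c[:,0].astype(int)-c[:,2]>90)&m&(P[:,2]>.02)
        if o.sum()<30: out.append(None);continue
        g=np.median(P[o],axis=0)
        out.append(np.round(np.r_[fitcan(P[m],(g[0],g[1]),zf=zc)[0],o.sum()],4))
    return out
E
python3 - <<'E'
from h import *
print(canfind(.1,.3)); s=bot.state(); print(s['clock'],s['tool_pos'],s['tcp_rot'],s['opening'],s['ft_force'])
p=shot('top');P,c=cloud(p,hi=(.75,.35,.25))
m=(abs(P[:,0]-.575)<.08)&(abs(P[:,1]-.205)<.05)&(P[:,2]>.08)
print(len(P[m]),P[m].min(0))
p=shot('scene');cv2.imwrite('pics/a1.png',cv2.resize(p['pixels'][100:280,200:440],(800,600))[:,:,::-1])
E
```

```text
[array([ 5.790e-01,  1.857e-01,  3.260e-02, -1.120e-02,  4.830e+02]), array([ 5.809e-01,  1.891e-01,  3.300e-02, -2.160e-02,  1.350e+02])]
2.7 [0.57586612 0.2055251  0.29231646] [2.21956633 2.22073028 0.006586  ] 0.6014483320971467 [0.04420777 0.00736869 0.47286301]
458 [0.50576745 0.17412845 0.11916007]
```

View pics/a1.png

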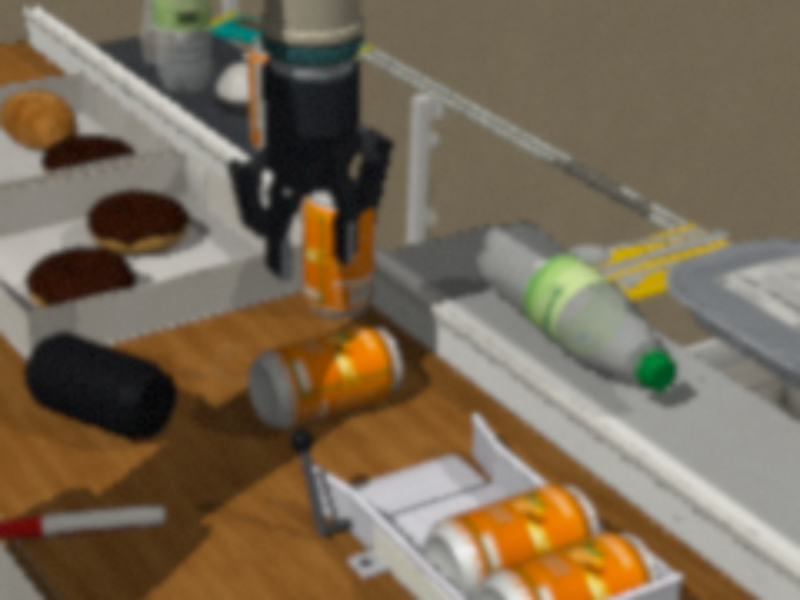

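Emit:
move_arm([
  {"offset": [-0.009,0.004,0.03],"turn": [0,0,0]},
  {"offset": [-0.009,0.004,0.048],"turn": [0,0,0]},
  {"offset": [-0.009,0.004,0.05],"turn": [0,0,0]},
  {"offset": [-0.009,0.004,0.051],"turn": [0,0,0]},
  {"offset": [-0.009,0.004,0.051],"turn": [0,0,0]},
])

```text
clock: 3.3
tool_pos: [0.5795, 0.1964, 0.2399]
tcp_rot: [2.22, 2.221, 0.003]
ft_force: [0.3, 0.6, -0.0]
opening: 0.602
finger_force: 0.0
```

Emit:
move_arm([
  {"offset": [0,0,0.001],"turn": [0,0,0]},
  {"offset": [0,0,0.001],"turn": [0,0,0]},
])

```text
clock: 3.5
tool_pos: [0.5792, 0.1963, 0.2384]
tcp_rot: [2.221, 2.221, 0.002]
ft_force: [0.2, -0.1, 0.3]
opening: 0.598
finger_force: 0.0
```

Emit:
move_arm([
  {"offset": [0,0,0.001],"turn": [0,0,0]},
  {"offset": [0,0,0.001],"turn": [0,0,0]},
])

```text
clock: 3.7
tool_pos: [0.579, 0.1961, 0.2368]
tcp_rot: [-2.221, -2.222, -0.0]
ft_force: [0.6, 0.3, 0.2]
opening: 0.6
finger_force: 0.0
```

Emit:
move_arm([
  {"offset": [0,0,0.001],"turn": [0,0,0]},
  {"offset": [0,0,0.001],"turn": [0,0,0]},
])

```text
clock: 3.9
tool_pos: [0.5791, 0.1961, 0.2359]
tcp_rot: [-2.221, -2.221, -0.0]
ft_force: [-0.1, 0.7, 2.1]
opening: 0.599
finger_force: 1.2
```

Emit:
move_arm([
  {"offset": [-0.001,0,0.001],"turn": [0,0,0.03]},
  {"offset": [-0.004,0,0.001],"turn": [0,0,0.06]},
  {"offset": [-0.01,0,0.001],"turn": [0,0,0.08]},
  {"offset": [-0.018,0,0.001],"turn": [0,0,0.08]},
  {"offset": [-0.028,0,0.001],"turn": [0,0,0.08]},
  {"offset": [-0.038,0,0.001],"turn": [0,0,0.08]},
  {"offset": [-0.045,0,-0.012],"turn": [0,0,0.08]},
  {"offset": [-0.045,0,-0.03],"turn": [0,0,0.08]},
  {"offset": [-0.045,0,-0.03],"turn": [0,0,0.08]},
  {"offset": [-0.045,0,-0.03],"turn": [0,0,0.08]},
])

```text
clock: 4.9
tool_pos: [0.5791, 0.1513, 0.2659]
tcp_rot: [2.308, 2.131, 0.001]
ft_force: [-0.4, -0.7, -0.4]
opening: 0.598
finger_force: 0.0
```

```bash
python3 -c "
from h import *
print(canfind(.05,.3)); print(canfind(.05,.3));s=bot.state(); print(s['clock'],s['tool_pos'],s['tcp_rot'])"
```

```text
[array([ 5.787e-01,  1.501e-01,  3.240e-02, -3.000e-04,  5.990e+02]), array([ 5.792e-01,  1.522e-01,  3.290e-02, -2.250e-02,  2.630e+02])]
[array([5.788e-01, 1.483e-01, 3.240e-02, 1.900e-03, 6.080e+02]), array([ 5.789e-01,  1.511e-01,  3.280e-02, -1.170e-02,  2.640e+02])]
5.1 [0.5786501  0.15124017 0.26490225] [-2.30762055e+00 -2.13071706e+00  1.88537677e-03]
```

Emit:
move_arm([
  {"offset": [0,0,0],"turn": [0,0,-0.08]},
  {"offset": [0,0,0.01],"turn": [0,0,-0.08]},
  {"offset": [0,0,0.02],"turn": [0,0,-0.08]},
  {"offset": [0,0,0.024],"turn": [0,0,-0.08]},
  {"offset": [0,0,0.024],"turn": [0,0,-0.08]},
], claw=0.1)

```text
clock: 5.6
tool_pos: [0.5785, 0.1509, 0.2403]
tcp_rot: [-2.221, -2.22, 0.004]
ft_force: [0.9, -0.4, 0.6]
opening: 0.902
finger_force: 0.0
```

```bash
python3 -c "
from h import *
print(canfind(.05,.3)); s=bot.state(); print(s['clock'],s['tool_pos'],s['tcp_rot'],s['ft_force'])"
```

```text
[array([ 5.782e-01,  1.471e-01,  3.240e-02, -1.450e-02,  6.030e+02]), array([ 5.800e-01,  1.498e-01,  3.250e-02, -1.640e-02,  2.590e+02])]
5.7 [0.57899294 0.15097352 0.24135952] [-2.22194066e+00 -2.22080456e+00  7.91136499e-04] [ 0.34501765 -0.18147312 -0.5055736 ]
```

Emit:
move_arm([
  {"offset": [0.003,0,0.004],"turn": [0,0,0]},
  {"offset": [0.003,0,0.005],"turn": [0,0,0]},
])

```text
clock: 5.9
tool_pos: [0.5789, 0.1547, 0.2365]
tcp_rot: [-2.22, -2.222, -0.001]
ft_force: [0.5, 0.2, -0.4]
opening: 0.897
finger_force: 0.0
```

Emit:
move_arm([
  {"offset": [0,0,0.001],"turn": [0,0,0]},
  {"offset": [0,0,0.002],"turn": [0,0,0]},
])

```text
clock: 6.1
tool_pos: [0.579, 0.1541, 0.2347]
tcp_rot: [2.221, 2.221, 0.0]
ft_force: [-1.0, 0.3, -0.2]
opening: 0.9
finger_force: 0.0
```

Emit:
move_arm([
  {"offset": [0,0,0.001],"turn": [0,0,0]},
  {"offset": [0,0,0.002],"turn": [0,0,0]},
])

```text
clock: 6.3
tool_pos: [0.579, 0.154, 0.2327]
tcp_rot: [2.222, 2.221, 0.0]
ft_force: [-0.3, 0.5, 1.0]
opening: 0.902
finger_force: 0.0
```

Emit:
move_arm([
  {"offset": [0,0,0.0015],"turn": [0,0,0]},
  {"offset": [0,0,0.003],"turn": [0,0,0]},
  {"offset": [0,0,0.003],"turn": [0,0,0.03]},
  {"offset": [0,0,0.003],"turn": [0,0,0.06]},
  {"offset": [0,0,0.003],"turn": [0,0,0.09]},
  {"offset": [0,0,0.003],"turn": [0,0,0.12]},
  {"offset": [0,0,0.003],"turn": [0,0,0.12]},
])

```text
clock: 7.0
tool_pos: [0.5789, 0.1541, 0.2296]
tcp_rot: [2.352, 2.083, -0.0]
ft_force: [0.1, 0.7, -0.4]
opening: 0.902
finger_force: 0.0
```

```bash
python3 -c "
from h import *
print(canfind(.05,.3)); s=bot.state(); print(s['clock'],s['tool_pos'],s['tcp_rot'],s['ft_force'])"
```

```text
[array([ 5.790e-01,  1.474e-01,  3.250e-02, -2.800e-03,  6.170e+02]), array([ 5.802e-01,  1.509e-01,  3.280e-02, -7.600e-03,  2.690e+02])]
7.1 [0.57898902 0.15407859 0.22967102] [ 2.35045727e+00  2.08438877e+00 -1.24809621e-04] [0.92812946 0.91645179 0.54905363]
```

Emit:
move_arm([
  {"offset": [0,0,0],"turn": [0,0,-0.12]},
  {"offset": [0,0,0.0015],"turn": [0,0,-0.12]},
  {"offset": [0,0,0.003],"turn": [0,0,-0.12]},
])

```text
clock: 7.4
tool_pos: [0.5792, 0.1542, 0.2292]
tcp_rot: [-2.221, -2.221, -0.002]
ft_force: [-6.1, 0.4, 29.4]
opening: 0.9
finger_force: 15.1
```

Emit:
move_arm([
  {"offset": [0,0,0.001],"turn": [0,0,0]},
  {"offset": [0,0,0.002],"turn": [0,0,0]},
])

```text
clock: 7.6
tool_pos: [0.5792, 0.1546, 0.229]
tcp_rot: [-2.22, -2.221, -0.004]
ft_force: [-10.3, 0.8, 40.4]
opening: 0.901
finger_force: 20.3
```

Emit:
move_arm([
  {"offset": [0,0,-0.002],"turn": [0,0,0]},
  {"offset": [0,0,-0.002],"turn": [0,0,0.04]},
  {"offset": [0,0,-0.002],"turn": [0,0,0.08]},
  {"offset": [0,0,-0.002],"turn": [0,0,0.12]},
  {"offset": [0,0,-0.002],"turn": [0,0,0.12]},
])

```text
clock: 8.1
tool_pos: [0.5797, 0.1544, 0.2293]
tcp_rot: [2.352, 2.082, 0.005]
ft_force: [-2.6, 0.3, 17.8]
opening: 0.898
finger_force: 8.9
```

```bash
python3 -c "
from h import *
print(canfind(.05,.3)); s=bot.state(); print(s['clock'],s['tool_pos'],s['tcp_rot'],s['ft_force'])"
```

```text
[array([ 5.793e-01,  1.521e-01,  3.240e-02, -3.730e-02,  6.130e+02]), array([ 5.795e-01,  1.547e-01,  3.250e-02, -5.310e-02,  2.450e+02])]
8.2 [0.57974115 0.15434202 0.2292747 ] [2.3521781  2.0820328  0.00506788] [-2.77422427  0.09910449 18.96403614]
```

Emit:
move_arm([
  {"offset": [0,0,-0.006],"turn": [0,0,0]},
  {"offset": [0.009,0,-0.006],"turn": [0,0,0]},
  {"offset": [0.009,0,-0.002],"turn": [0,0,0]},
  {"offset": [0.009,0,-0.0007],"turn": [0,0,0]},
  {"offset": [0.006,0,-0.0007],"turn": [0,0,0]},
  {"offset": [0,0,-0.0007],"turn": [0,0,0]},
  {"offset": [-0.01,0,-0.0007],"turn": [0,0,0]},
  {"offset": [-0.022,0,-0.0007],"turn": [0,0,0]},
  {"offset": [-0.034,0,-0.0007],"turn": [0,0,0]},
  {"offset": [-0.042,0,-0.012],"turn": [0,0,0]},
  {"offset": [-0.042,0,-0.03],"turn": [0,0,0]},
  {"offset": [-0.042,0,-0.03],"turn": [0,0,0]},
  {"offset": [-0.042,0,-0.03],"turn": [0,0,0]},
])

```text
clock: 9.5
tool_pos: [0.5737, 0.1128, 0.2563]
tcp_rot: [-2.35, -2.085, 0.0]
ft_force: [-0.0, 0.3, 0.4]
opening: 0.904
finger_force: 0.0
```

```bash
python3 -c "
from h import *
print(canfind(.02,.3));print(canfind(.02,.3)); s=bot.state(); print(s['clock'],s['tool_pos'],s['tcp_rot'],s['ft_force'])"
```

```text
[array([ 5.768e-01,  1.097e-01,  3.270e-02, -3.260e-02,  4.690e+02]), array([ 5.773e-01,  1.111e-01,  3.250e-02, -3.660e-02,  1.450e+02])]
[array([ 5.764e-01,  1.069e-01,  3.260e-02, -4.490e-02,  4.470e+02]), array([5.587e-01, 1.071e-01, 3.280e-02, 4.170e-02, 1.170e+02])]
9.7 [0.57355775 0.11264431 0.25572912] [-2.34938541e+00 -2.08416397e+00  2.30013305e-03] [-1.30297979  0.25554184 -0.58146769]
```

Emit:
move_arm([
  {"offset": [0,0.002,0.015],"turn": [0,0,-0.05]},
  {"offset": [0,0.002,0.027],"turn": [0,0,-0.05]},
  {"offset": [0,0.002,0.03],"turn": [0,0,-0.05]},
  {"offset": [0,0.002,0.03],"turn": [0,0,-0.05]},
  {"offset": [0,0.002,0.03],"turn": [0,0,-0.01]},
  {"offset": [0,0.002,0.03],"turn": [0,0,0.03]},
  {"offset": [0,0.002,0.03],"turn": [0,0,0.04]},
  {"offset": [-0.004,0.002,0.0295],"turn": [0,0,0.04]},
  {"offset": [-0.01,0.002,0.0293],"turn": [0,0,0.04]},
  {"offset": [-0.018,0.002,0.0293],"turn": [0,0,0.04]},
  {"offset": [-0.026,0.002,0.0293],"turn": [0,0,0.04]},
  {"offset": [-0.032,0.002,0.02],"turn": [0,0,0.04]},
  {"offset": [-0.032,0.002,0.005],"turn": [0,0,0.04]},
  {"offset": [-0.032,0.002,0],"turn": [0,0,0.04]},
  {"offset": [-0.032,0.002,0],"turn": [0,0,0.04]},
])

```text
clock: 11.2
tool_pos: [0.5725, 0.0809, 0.2575]
tcp_rot: [2.391, 2.037, 0.002]
ft_force: [0.5, 0.1, 0.4]
opening: 0.896
finger_force: 0.0
```

```bash
python3 -c "
from h import *
print(canfind(.02,.3));print(canfind(.02,.3)); s=bot.state(); print(s['clock'],s['tool_pos'],s['tcp_rot'],s['ft_force'])"
```

```text
[array([ 5.749e-01,  8.540e-02,  3.270e-02, -1.183e-01,  2.800e+02]), array([ 5.626e-01,  8.900e-02,  3.230e-02, -9.820e-02,  1.060e+02])]
[array([ 5.746e-01,  8.610e-02,  3.260e-02, -1.299e-01,  2.790e+02]), array([ 5.567e-01,  8.820e-02,  3.230e-02, -3.110e-02,  9.700e+01])]
11.4 [0.5718596  0.08071636 0.25616518] [-2.39079829e+00 -2.03695469e+00  1.20196112e-03] [-0.55436136  0.24554357  0.20224434]
```

Emit:
move_arm([
  {"offset": [0.022,0.003,0.005],"turn": [0,0,0]},
  {"offset": [0.022,0.003,0.02],"turn": [0,0,0]},
  {"offset": [0.022,0.003,0.028],"turn": [0,0,0]},
  {"offset": [0.022,0.003,0.0295],"turn": [0,0,0]},
  {"offset": [0.018,0.003,0.0295],"turn": [0,0,0]},
  {"offset": [0.01,0.003,0.0295],"turn": [0,0,0]},
  {"offset": [0.0,0.003,0.0293],"turn": [0,0,-0.02]},
  {"offset": [-0.012,0.003,0.0288],"turn": [0,0,-0.04]},
  {"offset": [-0.026,0.003,0.028],"turn": [0,0,-0.06]},
  {"offset": [-0.041,0.003,0.0278],"turn": [0,0,-0.08]},
  {"offset": [-0.052,0.003,0.018],"turn": [0,0,-0.08]},
  {"offset": [-0.052,0.003,0.0],"turn": [0,0,-0.08]},
  {"offset": [-0.052,0.003,0.0],"turn": [0,0,-0.08]},
  {"offset": [-0.052,0.003,0.0],"turn": [0,0,-0.08]},
])

```text
clock: 12.8
tool_pos: [0.5664, 0.0283, 0.2563]
tcp_rot: [-2.308, -2.13, 0.001]
ft_force: [-1.3, -0.3, -0.4]
opening: 0.9
finger_force: 0.0
```

```bash
python3 -c "
from h import *
print(canfind(-.02,.2));print(canfind(-.02,.2)); s=bot.state(); print(s['clock'],s['tool_pos'],s['tcp_rot'],s['ft_force'])
p=shot('scene');cv2.imwrite('pics/a2.png',cv2.resize(p['pixels'][150:330,230:470],(800,600))[:,:,::-1])"
```

```text
[array([ 5.70e-01,  4.98e-02,  3.41e-02, -7.68e-02,  4.23e+02]), array([ 5.717e-01,  5.200e-02,  3.360e-02, -1.009e-01,  1.560e+02])]
[array([ 5.695e-01,  4.980e-02,  3.400e-02, -8.580e-02,  4.270e+02]), array([ 5.722e-01,  5.210e-02,  3.330e-02, -1.003e-01,  1.590e+02])]
13.0 [0.5663954  0.02876523 0.25582311] [-2.30714753e+00 -2.13062605e+00  2.05022351e-03] [0.76950809 0.3757228  0.65496792]
```

View pics/a2.png

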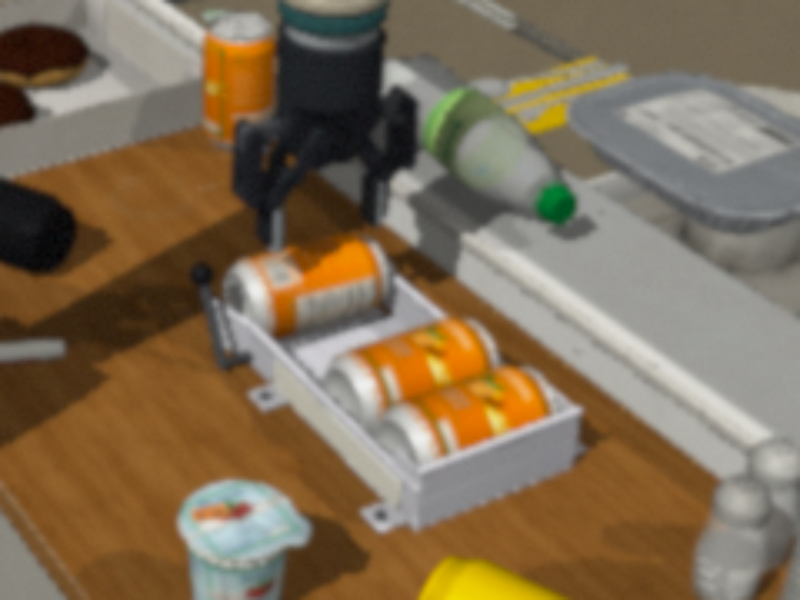

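Emit:
move_arm([
  {"offset": [0.036,0.001,0.005],"turn": [0,0,0.02]},
  {"offset": [0.036,0.001,0.02],"turn": [0,0,0.02]},
  {"offset": [0.036,0.001,0.026],"turn": [0,0,0.02]},
  {"offset": [0.036,0.001,0.0283],"turn": [0,0,0.02]},
  {"offset": [0.036,0.001,0.0283],"turn": [0,0,-0.03]},
  {"offset": [0.036,0.001,0.0283],"turn": [0,0,-0.08]},
  {"offset": [0.032,0.001,0.028],"turn": [0,0,-0.1]},
  {"offset": [0.024,0.002,0.0278],"turn": [0,0,-0.1]},
  {"offset": [0.014,0.003,0.0278],"turn": [0,0,-0.1]},
  {"offset": [0.002,0.004,0.0278],"turn": [0,0,-0.1]},
  {"offset": [-0.012,0.005,0.0278],"turn": [0,0,-0.1]},
  {"offset": [-0.02,0.005,0.018],"turn": [0,0,-0.1]},
  {"offset": [-0.02,0.005,0.0],"turn": [0,0,-0.08]},
  {"offset": [-0.02,0.005,0.0],"turn": [0,0,-0.08]},
  {"offset": [-0.02,0.005,0.0],"turn": [0,0,-0.08]},
])

```text
clock: 14.55
tool_pos: [0.5701, 0.008, 0.2566]
tcp_rot: [2.221, 2.222, 0.0]
ft_force: [0.4, 0.0, -0.4]
opening: 0.899
finger_force: 0.0
```

```bash
python3 -c "
from h import *
print(canfind(-.03,.2));print(canfind(-.03,.2)); s=bot.state(); print(s['clock'],s['tool_pos'],s['tcp_rot'],s['ft_force'])
p=shot('scene');cv2.imwrite('pics/a3.png',cv2.resize(p['pixels'][150:330,230:470],(800,600))[:,:,::-1])"
```

```text
[array([5.73e-01, 5.00e-04, 3.43e-02, 5.16e-02, 4.92e+02]), array([5.699e-01, 3.000e-04, 3.340e-02, 3.770e-02, 2.720e+02])]
[array([ 5.636e-01, -4.000e-03,  3.400e-02, -3.130e-02,  3.990e+02]), array([ 5.704e-01, -3.000e-03,  3.350e-02,  4.620e-02,  2.520e+02])]
14.75 [0.56984247 0.00838062 0.25586699] [-2.22000201e+00 -2.22130586e+00  1.74763714e-03] [0.27242777 0.16511409 0.11987351]
```

View pics/a3.png

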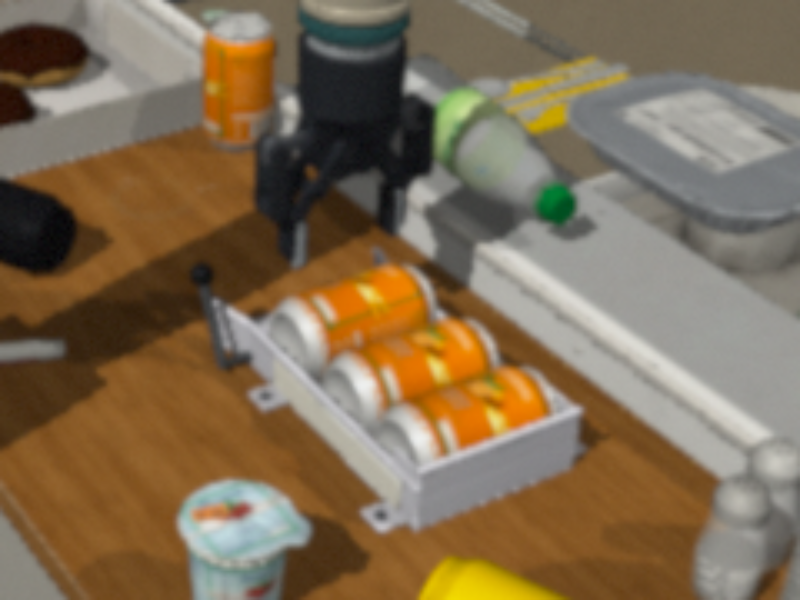

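Emit:
move_arm([
  {"offset": [-0.003,0,0.01],"turn": [0,0,0]},
  {"offset": [-0.003,0,0.022],"turn": [0,0,0]},
  {"offset": [-0.003,0,0.027],"turn": [0,0,0]},
  {"offset": [-0.003,0,0.0279],"turn": [0,0,0]},
  {"offset": [-0.006,0,0.0279],"turn": [0,0,0]},
  {"offset": [-0.011,0,0.0279],"turn": [0,0,0]},
  {"offset": [-0.017,0,0.0279],"turn": [0,0,0]},
  {"offset": [-0.022,0,0.0279],"turn": [0,0,0]},
  {"offset": [-0.026,0,0.0279],"turn": [0,0,0]},
  {"offset": [-0.029,0,0.0279],"turn": [0,0,0]},
  {"offset": [-0.031,0,0.0279],"turn": [0,0,0]},
])

```text
clock: 15.9
tool_pos: [0.5705, -0.0192, 0.2308]
tcp_rot: [-2.217, -2.219, -0.008]
ft_force: [-3.9, 13.6, 25.5]
opening: 0.899
finger_force: 12.4
```

```bash
python3 -c "
from h import *
print(canfind(-.045,.2)); s=bot.state(); print(s['clock'],s['tool_pos'],s['tcp_rot'],s['ft_force'])"
```

```text
[array([ 5.71e-01, -2.21e-02,  3.41e-02, -9.08e-02,  3.02e+02]), array([ 5.773e-01, -1.700e-02,  3.400e-02,  3.730e-02,  1.730e+02])]
16.0 [ 0.57053516 -0.01917393  0.23083383] [-2.21781208 -2.21880015 -0.00832068] [-4.54118764  9.52141613 24.61287195]
```

Emit:
move_arm([
  {"offset": [0,0,-0.002],"turn": [0,0,0]},
  {"offset": [0,0,-0.02],"turn": [0,0,0]},
  {"offset": [0,0,-0.06],"turn": [0,0,0]},
  {"offset": [0.05,-0.05,-0.06],"turn": [0,0,0]},
  {"offset": [0.1,-0.098,-0.06],"turn": [0,0,0]},
  {"offset": [0.12,-0.098,-0.06],"turn": [0,0,0]},
  {"offset": [0.12,-0.098,-0.06],"turn": [0,0,0]},
  {"offset": [0.12,-0.098,-0.06],"turn": [0,0,0]},
], claw=1)

```text
clock: 16.8
tool_pos: [0.4714, 0.099, 0.2883]
tcp_rot: [-2.216, -2.225, 0.001]
ft_force: [0.8, -1.2, 0.2]
opening: -0.004
finger_force: 0.0
```

```bash
python3 -c "
from h import *
print(canfind(-.05,.2)); s=bot.state(); print(s['clock'],s['tool_pos'],s['tcp_rot'],s['ft_force'],s['opening'])
S,T=shot('scene'),shot('top')
a=cv2.resize(S['pixels'][210:300,270:390],(400,300),interpolation=2);b=cv2.resize(T['pixels'][205:295,290:410],(400,300),interpolation=2)
cv2.imwrite('pics/a4.png',np.vstack([a,b])[:,:,::-1])"
```

```text
[array([ 5.711e-01, -1.990e-02,  3.410e-02, -2.700e-03,  4.890e+02]), array([ 5.745e-01, -1.650e-02,  3.370e-02,  2.810e-02,  3.100e+02])]
16.9 [0.47289432 0.09634847 0.28856119] [ 2.22158464e+00  2.21966960e+00 -1.39083953e-04] [ 0.0533082  -0.32050513  0.14112872] 0.0015632884151069776
```

View pics/a4.png

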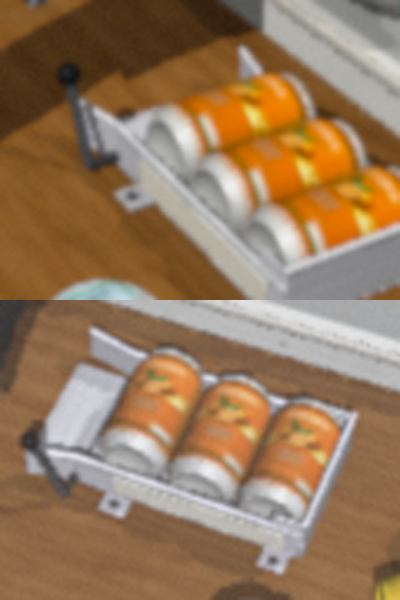

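Emit:
move_arm([
  {"offset": [0.002,0.003,0.03],"turn": [0,0,0]},
  {"offset": [0.0,0.003,0.055],"turn": [0,0,0]},
  {"offset": [-0.004,0.003,0.0575],"turn": [0,0,0]},
  {"offset": [-0.01,0.003,0.0575],"turn": [0,0,0]},
  {"offset": [-0.01,0.003,0.0575],"turn": [0,0,0]},
  {"offset": [-0.01,0.003,0.0575],"turn": [0,0,0]},
])

```text
clock: 17.6
tool_pos: [0.4758, 0.0866, 0.2323]
tcp_rot: [2.222, 2.219, 0.002]
ft_force: [0.2, -0.3, 0.8]
opening: -0.002
finger_force: 0.0
```

```bash
python3 -c "
from h import *
s=bot.state(); print(s['clock'],s['tool_pos'],s['tcp_rot'],s['ft_force'],s['opening'])
S,T=shot('scene'),shot('top')
a=cv2.resize(S['pixels'][180:300,250:410],(400,300),interpolation=2);b=cv2.resize(T['pixels'][205:295,270:390],(400,300),interpolation=2)
cv2.imwrite('pics/a5.png',np.vstack([a,b])[:,:,::-1])"
```

```text
17.6 [0.47576454 0.08658782 0.23232895] [2.22203669 2.21913464 0.00247949] [ 0.24458388 -0.27392898  0.79748555] -0.0020729856638275943
```

View pics/a5.png

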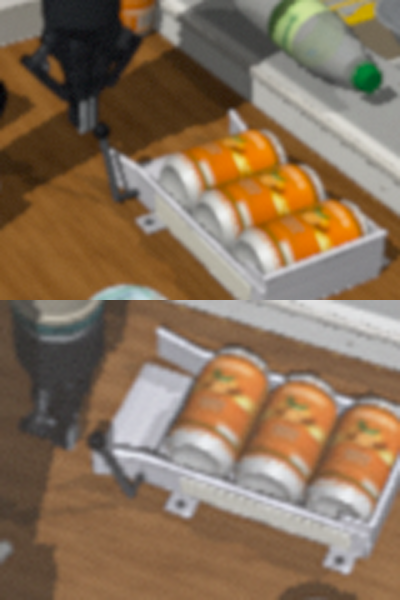

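The fingertips stand right behind the knob (scene crop about (88,115) against the knob at (100,130)), so I start pushing.

Emit:
move_arm([
  {"offset": [-0.008,0,0],"turn": [0,0,0]},
  {"offset": [-0.014,0,0],"turn": [0,0,0]},
  {"offset": [-0.02,0,-0.001],"turn": [0,0,0]},
  {"offset": [-0.026,0,-0.003],"turn": [0,0,0]},
  {"offset": [-0.032,0,-0.005],"turn": [0,0,0]},
  {"offset": [-0.038,0,-0.007],"turn": [0,0,0]},
  {"offset": [-0.044,0,-0.009],"turn": [0,0,0]},
  {"offset": [-0.05,0,-0.0105],"turn": [0,0,0]},
  {"offset": [-0.056,0,-0.011],"turn": [0,0,0]},
  {"offset": [-0.062,0,-0.011],"turn": [0,0,0]},
  {"offset": [-0.069,0,-0.0105],"turn": [0,0,0]},
  {"offset": [-0.069,0,-0.0105],"turn": [0,0,0]},
])

```text
clock: 18.9
tool_pos: [0.4751, 0.0169, 0.2417]
tcp_rot: [2.223, 2.219, -0.001]
ft_force: [-0.7, 0.1, -0.2]
opening: -0.004
finger_force: 0.1
```

```bash
python3 -c "
from h import *
s=bot.state(); print(s['clock'],s['tool_pos'],s['tcp_rot'],s['ft_force'],s['opening'])
print(canfind(-.05,.02))
S=shot('scene');P,c=cloud(S)
m=(P[:,0]>.455)&(P[:,0]<.5)&(P[:,1]>-.06)&(P[:,1]<.06)&(P[:,2]>.02)&(c.max(1)<70)
for z in np.arange(.02,.12,.01):
  k=m&(abs(P[:,2]-z)<.005)
  if k.sum():print(round(z,3),k.sum(),P[k][:,1].min(),P[k][:,1].max())
"
```

```text
18.9 [0.4750647  0.016851   0.24169794] [ 2.22319363e+00  2.21921574e+00 -1.13967110e-03] [-0.6750059   0.07313654 -0.15115211] -0.004281864348202942
[array([ 5.588e-01, -2.060e-02,  3.370e-02, -2.350e-02,  4.560e+02]), array([ 5.732e-01, -1.690e-02,  3.370e-02, -4.800e-03,  2.990e+02])]
0.02 2 0.01255386724936658 0.013992396185195322
0.03 5 0.00858125942435084 0.009477172875362316
0.04 2 0.007187784256706076 0.010256523971488463
0.05 4 2.1265339031795172e-05 0.0036778328550123307
0.06 3 -0.00789164136475995 0.0007672553352593425
0.07 18 -0.010983617799173229 0.004864783467365852
0.08 27 -0.011775154300916912 0.022941854108042725
0.09 24 0.007057894162949552 0.023923649686311665
0.1 24 0.006903643200329879 0.02376543166628342
0.11 43 0.0023500514986420917 0.019287741078100606
```

Emit:
move_arm([
  {"offset": [-0.006,0,0],"turn": [0,0,0]},
  {"offset": [-0.012,0,0.0],"turn": [0,0,0]},
  {"offset": [-0.018,0,0.002],"turn": [0,0,0]},
  {"offset": [-0.025,0,0.005],"turn": [0,0,0]},
  {"offset": [-0.03,0,0.009],"turn": [0,0,0]},
  {"offset": [-0.035,0,0.0135],"turn": [0,0,0]},
  {"offset": [-0.04,0,0.018],"turn": [0,0,0]},
  {"offset": [-0.044,0,0.0225],"turn": [0,0,0]},
  {"offset": [-0.046,0,0.0255],"turn": [0,0,0]},
  {"offset": [-0.046,0,0.0255],"turn": [0,0,0]},
])

```text
clock: 20.05
tool_pos: [0.4751, -0.0283, 0.2158]
tcp_rot: [-2.222, -2.221, 0.001]
ft_force: [0.1, -0.1, 0.1]
opening: -0.001
finger_force: 0.0
```

Emit:
move_arm([
  {"offset": [-0.001,0,0.0015],"turn": [0,0,0]},
  {"offset": [-0.002,0,0.003],"turn": [0,0,0]},
  {"offset": [-0.002,0,0.003],"turn": [0,0,0]},
])

```text
clock: 20.35
tool_pos: [0.4753, -0.0295, 0.2138]
tcp_rot: [-2.221, -2.222, -0.001]
ft_force: [-1.3, 2.2, 8.6]
opening: 0.002
finger_force: 3.9
```

Emit:
move_arm([
  {"offset": [-0.001,0,0.001],"turn": [0,0,0]},
  {"offset": [-0.002,0,0.001],"turn": [0,0,0]},
  {"offset": [-0.002,0,0.001],"turn": [0,0,0]},
])

```text
clock: 20.65
tool_pos: [0.4753, -0.0302, 0.2134]
tcp_rot: [-2.218, -2.223, -0.003]
ft_force: [-2.1, 5.3, 14.2]
opening: 0.002
finger_force: 7.3
```

```bash
python3 -c "
from h import *
S,T=shot('scene'),shot('top')
for p in (S,T):
  P,c=cloud(p)
  m=(P[:,0]>.52)&(P[:,0]<.62)&(P[:,1]>.012)&(P[:,1]<.06)&(P[:,2]>.012)
  Q=P[m]
  for z in np.arange(.015,.06,.01):
    k=abs(Q[:,2]-z)<.005
    if k.sum(): print(round(z,3),k.sum(),np.median(Q[k][:,1]))
a=cv2.resize(S['pixels'][180:300,250:410],(400,300),interpolation=2);b=cv2.resize(T['pixels'][205:295,270:390],(400,300),interpolation=2)
cv2.imwrite('pics/a6.png',np.vstack([a,b])[:,:,::-1])"
```

```text
0.035 2 0.02688563548820172
0.045 69 0.025497245703647753
0.055 18 0.025102163359774776
0.015 7 0.030201017084193482
0.025 6 0.02950552395070785
0.035 9 0.030275406758067225
0.045 4 0.032321210578134196
0.055 4 0.03048256426755855
```

View pics/a6.png

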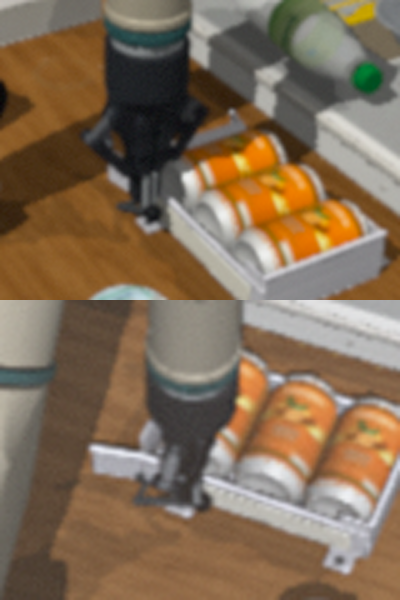

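Emit:
move_arm([
  {"offset": [0,0,-0.02],"turn": [0,0,0]},
  {"offset": [0,0,-0.06],"turn": [0,0,0]},
  {"offset": [0,0,-0.11],"turn": [0,0,0]},
  {"offset": [0.05,0,-0.15],"turn": [0,0,0]},
  {"offset": [0.1,0,-0.15],"turn": [0,0,0]},
  {"offset": [0.15,0,-0.15],"turn": [0,0,0]},
  {"offset": [0.2,0,-0.15],"turn": [0,0,0]},
  {"offset": [0.25,0,-0.15],"turn": [0,0,0]},
  {"offset": [0.25,0,-0.15],"turn": [0,0,0]},
  {"offset": [0.25,0,-0.15],"turn": [0,0,0]},
])

```text
clock: 21.75
tool_pos: [0.4747, 0.2206, 0.362]
tcp_rot: [-2.216, -2.227, -0.001]
ft_force: [0.2, -0.4, -0.9]
opening: 0.001
finger_force: 0.0
```

```bash
python3 -c "
from h import *
S,T=shot('scene'),shot('top')
print(canfind(-.05,.02),bot.state()['clock'])
for p in (S,T):
  P,c=cloud(p)
  m=(P[:,0]>.52)&(P[:,0]<.62)&(P[:,1]>.018)&(P[:,1]<.06)&(P[:,2]>.01)
  Q=P[m]; print(len(Q),np.polyfit(Q[:,2],Q[:,1],1),Q[:,2].max())
a=cv2.resize(S['pixels'][180:300,250:410],(400,300),interpolation=2);b=cv2.resize(T['pixels'][205:295,270:390],(400,300),interpolation=2)
cv2.imwrite('pics/a7.png',np.vstack([a,b])[:,:,::-1])"
```

```text
[array([ 5.724e-01, -1.990e-02,  3.410e-02, -5.500e-03,  4.790e+02]), array([ 5.741e-01, -1.720e-02,  3.400e-02,  1.390e-02,  3.170e+02])] 21.95
195 [0.01259264 0.02580043] 0.05336407155756273
138 [0.02312787 0.0286086 ] 0.05957146429383964
```

View pics/a7.png

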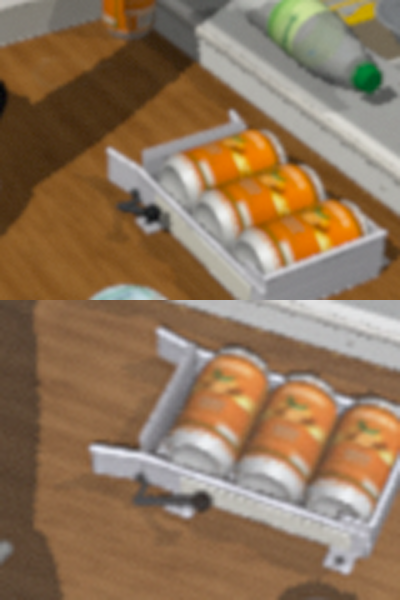

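The flap stands upright (its tilt fits to about 1 degree), the can lies against the row, and nothing is being touched.

```bash
python3 -c "
from h import *
print(bot.close_job())"
```

```text
the job is handed in; nothing more can be done
None
```

I rolled the last can into the rack against the row, raised the flap fully upright behind it with the lever, and handed the job in at about 22 s. One press to turn the can straight on the counter reached about 40 N at the fingertips; I backed off at once.

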